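# Leak-check and uncap a gas canister whose thread hand is unknown

## Robot

A 6-joint arm with a two-finger parallel gripper is mounted at the origin on a cart in front of the work surface, level with it; the furniture and walls round the work are solid. World frame = base frame: x ahead of the robot, y to its left, z up, the work surface at z = 0. Lengths are in m, angles in rad, forces in N, time in s.
With the tool pointing down it reaches from about 0.375 to 0.9 m from the base axis. Payload 3.1 kg.
Tool frame: the origin (TCP) lies between the finger pads; the fingertips stand 25 mm ahead of it and the grasp point (between the pads) lies 6 mm ahead of it; y points along the fingers, x is the direction in which the jaws open and shut, and the axes are right-handed (so a half turn about y gives the same grasp; the last joint's range is limited). The gripper opens to 87 mm and grips with 3 to 60 N. Pads are 19 mm wide; open, the fingers measure 117 mm over their backs; the gripper's body (75 mm by 190 mm) begins 51 mm behind the grasp point.
Start: joints at [-1.367, 0.527, 1.433, -0, 1.181, -0.178], TCP at [0.233, -0.58, 0.248] pointing down, gripper open.
Joint ranges: [-3.08, 3.08], [-0.75, 2.2], [0.22, 2.44], [-1.43, 4.57], [0, 2.65], [-2.85, 2.85]. Speed limits (rad/s): [2.79, 2.79, 3.14, 3.14, 3.14, 3.14].

## Interface

Orientations are given as a unit quaternion [x, y, z, w].
In Python, from rig import robot gives the robot as it stands.
- The arm moves only by the tool carry_out, never from a script. Its argument "moves" is a list of rows, each a list of 7 numbers: the opening, from 0 (shut) to 1 (fully open), then the shift along the tool's x, y, z in cm, then the turn, a rotation vector about the tool's x, y, z in rad. In form: [[grip, x, y, z, rx, ry, rz], ...]. A call has 1 to 20 rows; each row is the pose to reach, as a shift and turn from the pose commanded when the call began, along the tool's axes at that moment; what a row does not reach only later rows make up. A row lasts 1/10 s, in which the tool goes at most 50 mm and 8.59 degrees, less where a joint would pass 70% of its speed; a pose out of reach is approached as far as the arm can. A call with a gripper value outside its range is refused whole. The fingers move at their own pace and stop on an object; "force" is the grip in N (left out, the last holds). Time passes only in rows, so rows that repeat a pose let the fingers close. It gives the time, the measured TCP pose, the force and the opening at its end, in the units of the state.
- robot.get_obs(): the state, without advancing time (a new reading comes with each control period).
- robot.camera(name): name is "scene" or "top" or "wrist"; returns the picture (480x640x3 uint8, red, green, blue); there is no depth.
- robot.camera_params(name): a dict with "fx", "fy", "cx", "cy" (pixels), "k1" (the pictures are not rectified: a ray, as slopes to the right and down, at radius r is drawn at 1 + k1 r^2 times it, then the intrinsics apply), "extrinsics" (4x4, takes a point from camera to world coordinates); the wrist camera has in their place "mount" (4x4, takes a point from camera to tool coordinates, whose origin is the TCP and whose axes are the tool frame's). Camera axes: x right, y down, z forward; pixel columns grow to the right and rows downward; lengths in m; the calibration is good to about 2 mm. A picture is of the moment at which its call begins: read the wrist's pose just before it. camera_params takes no time and is no camera call.
- robot.hand_in(): hands the job in, once; it reports no verdict.
The state is a dict: "time": time; "q": joint angles; "joint_velocities": joint speeds; "joint_torque": joint torques, N m; "position": TCP position; "tool_rot": TCP orientation; "ft_force": force on the tool from outside, world axes, zero at the start; "moment": the same for the moment, N m; "grip_width": finger opening in m.
Only numpy, scipy, OpenCV 4.12 (cv2) and the standard library are available. Lean on these libraries where they do the work, as an engineer would, in place of code of your own. Each camera call takes 0.05 s, during which the arm holds its last target.

## Task

The gas canister in the green cup has lost its markings, so nobody knows whether its black outlet cap has a right-hand or a left-hand thread. First check it for leaks: take the yellow gas sniffer, hold its brass tip close to the lower rim of that cap, steadily for two seconds, and lay the sniffer back down flat on the bench. Then try the cap both ways as needed, unscrew it the way it loosens, lift it off and finish still holding it in the gripper a hand's breadth above the neck, ready for the regulator to be fitted next; leave the canister in the red cup capped as it is and the other things where they are.

Things in the scene. Friction and masses are not known exactly. Their poses are not given: they have to be found in the camera images.
- rack: dark steel base plate 112 x 226 x 6 mm, screwed to the bench and immovable, with a green and a red round cup (81 mm across, rim 45.5 mm above the bench) side by side along its y axis, 112 mm apart. Origin: centre of the plate's underside on the bench
- green_cup (a point): centre of the green cup at the level of its rim, on the axis of the canister that stands in it
- red_cup (a point): centre of the red cup at the level of its rim
- canister_1: bare metal gas canister, 71 mm across, clamped in either cup; cannot turn or lift. Origin: centre of its underside, 6 mm above the bench, z up. Domed shoulder, steel collar 41 mm across (top at z = 132 mm), brass threaded neck 35 mm across (top at z = 147.5 mm) hidden by the cap. One canister has a right-hand thread, the other a left-hand one; nothing outside shows which
- canister_2: the other canister, outwardly the same, same origin and sizes. Both necks have a short coarse three-start thread: about 0.9 rad of turning from tight frees the cap and lifts it 2 to 3 mm (3.3 mm per rad); from 1.0 to 1.6 rad it lifts straight off; beyond, it meets a stop. Turned the tightening way it gives at most 0.15 rad, then stops hard
- cap_1: black ribbed round plastic cap of canister_1, 44 mm across, 30 mm high, 40 g, screwed on tight. Origin: centre of its underside (lower rim), 133.5 mm above canister_1's origin when on, 139.5 mm above the bench; top 169.5 mm above the bench. When tight its x axis points as the canister's. Can be gripped across the upper 16 mm from above at any yaw; must rise 15 mm to clear the neck
- cap_2: cap of canister_2, the same in every way
- sniffer: pen-type gas sniffer lying on the bench, 180 mm long, 100 g: yellow body with rubber grip 25 mm wide and 21 mm high, black tail end, steel stalk and brass tip at +x. Origin: on its underside below the middle of the rubber grip, where it is best gripped across (y); x along it towards the tip, z up
- sniffer_tip (a point): end of the sniffer's brass tip (10 mm across), 115 mm from the sniffer's origin along its x and 10 mm up
- tape_measure: yellow tape measure 36 x 81 x 71 mm standing on the bench; bystander. Origin: under its middle
- screwdriver_1: screwdriver with green handle, 185 mm long, lying on the bench; bystander. Origin: under its middle
- thread_bottle: blue thread-sealant bottle with black nozzle, 49 mm across, 146 mm high, standing on the bench; bystander. Origin: centre of its underside
- regulator: brass gas regulator with gauge and black knob, about 70 x 90 mm, 50 mm high, standing on the bench; bystander. Origin: centre of its underside
Not all that is in view belongs to the job. What is shaped like the cap_2 but brown or pink is not meant.

How it is judged:
By the outcome, as a careful person would: the job done as asked, in the order asked, and still so for the second after the job is handed in, while the arm keeps its last pose, push and grip.
It also fails if it takes over 72 s, if anything falls off the work surface, if the arm or the gripper's body presses on something with over 40 N, if the wrist force passes 120 N, or if a joint passes its speed limit or range.

## Working session

There is one attempt and no reset: what is moved stays moved. The work goes in short steps, Python scripts to look and compute and a tool call to move; the robot and the scene stay as the last step left them, time stands still between calls to the robot, and variables do not carry over. Pictures are saved under pics/ and viewed, and the job is handed in when it is done.

Besides the shell and the picture viewer there is one more tool, called after "Emit:" by a JSON object that holds its "name" and its "arguments". carry_out: Moves the arm, as the interface text tells. Its arguments: {"type":"object","properties":{"moves":{"type":"array"},"force":{"type":"number"}},"required":["moves"]}

```bash
ls; mkdir -p pics
python3 - <<'E'
from rig import robot
import cv2
o=robot.get_obs(); print(o)
for n in ["scene","top","wrist"]:
    p=robot.camera_params(n); print(n,p)
    cv2.imwrite(f"pics/{n}0.png",robot.camera(n)[:,:,::-1])
E
```

```text
pics
{'time': 0.0, 'q': array([-1.36650645e+00,  5.28410732e-01,  1.43394327e+00, -1.77781312e-05,
        1.18139475e+00, -1.78497842e-01]), 'joint_velocities': array([-5.84313295e-05,  1.06396169e-04,  3.03812645e-04,  8.98048108e-04,
        2.90068279e-04, -6.70021482e-05]), 'joint_torque': array([ 2.66355328e-04, -4.40044105e+01, -1.76593941e+01,  6.31426298e-02,
        5.84447093e-02, -1.88136701e-04]), 'position': array([ 0.23332218, -0.57905976,  0.24659261]), 'tool_rot': array([-0.5854569 ,  0.39630405, -0.39520408,  0.58651263]), 'ft_force': array([ 0.47955424,  0.53276174, -0.03331908]), 'moment': array([-0.00265263,  0.01243065, -0.0400525 ]), 'grip_width': 0.08698207360254981}
scene {'fx': 437.3079957112357, 'fy': 437.3079957112357, 'cx': 324.04586541286665, 'cy': 241.67839588267586, 'k1': -0.09060795111374481, 'extrinsics': array([[-0.82425474, -0.42487544,  0.37427929,  0.19415821],
       [-0.56619472,  0.62461228, -0.5378504 ,  0.54830254],
       [-0.00526002, -0.65524069, -0.75540186,  0.81712159],
       [ 0.        ,  0.        ,  0.        ,  1.        ]])}
top
[... 181 characters left out ...]
13260654,  0.41024206],
       [-0.99963057, -0.02126484, -0.01692692,  0.04190195],
       [ 0.01959426, -0.13223872, -0.99102421,  1.19258878],
       [ 0.        ,  0.        ,  0.        ,  1.        ]])}
wrist {'fx': 375.37668999774945, 'fy': 375.37668999774945, 'cx': 322.60798783733196, 'cy': 238.27135708787952, 'k1': 0.00028402696247120646, 'mount': array([[ 9.99999408e-01, -1.03113903e-03,  3.46234374e-04,
        -5.60638668e-04],
       [-6.04550840e-04, -2.62269398e-01,  9.64994506e-01,
        -1.37104494e-01],
       [-9.04236821e-04, -9.64994145e-01, -2.62269867e-01,
         7.11290700e-02],
       [ 0.00000000e+00,  0.00000000e+00,  0.00000000e+00,
         1.00000000e+00]])}
```

View pics.

View pics/scene0.png

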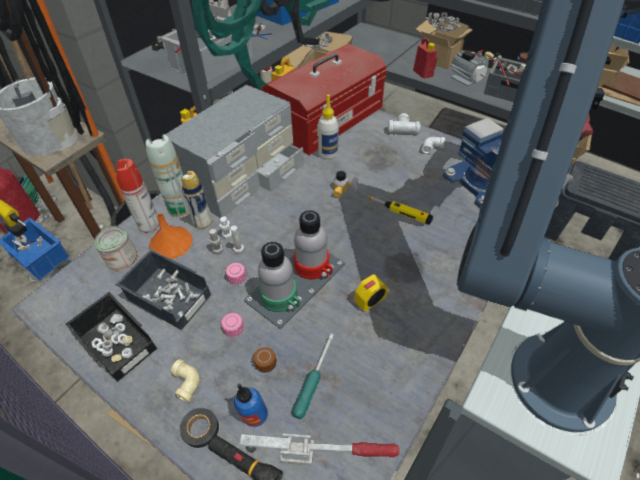

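View pics/top0.png

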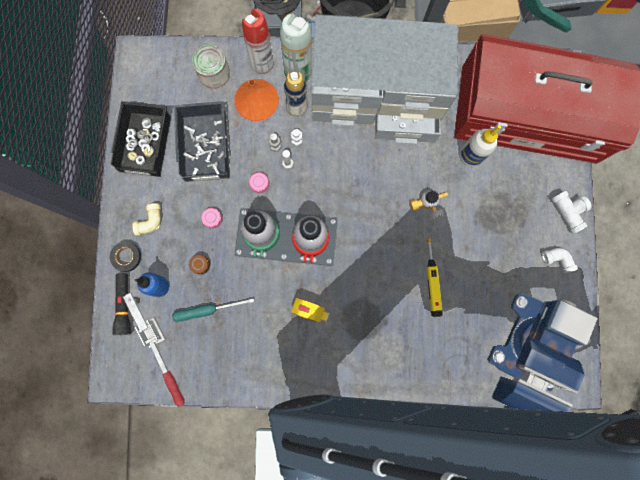

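View pics/wrist0.png

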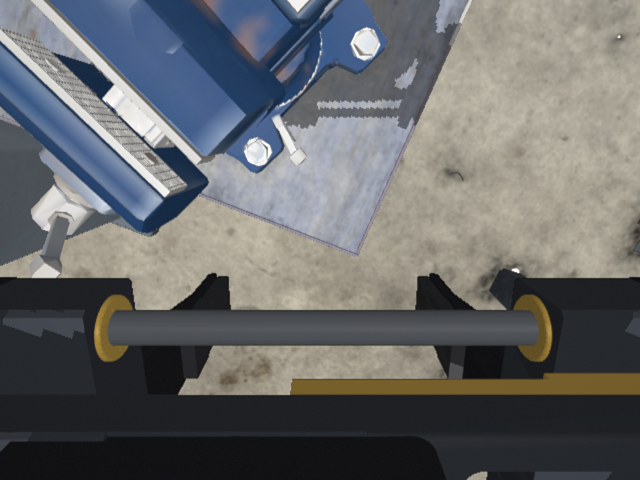

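```bash
cat > h.py <<'E'
import numpy as np, cv2
from scipy.spatial.transform import Rotation as R
from rig import robot
def pose(o=None):
    o=o or robot.get_obs(); T=np.eye(4); T[:3,:3]=R.from_quat(o['tool_rot']).as_matrix(); T[:3,3]=o['position']; return T
def cam(n,T=None):
    p=robot.camera_params(n); K=np.array([[p['fx'],0,p['cx']],[0,p['fy'],p['cy']],[0,0,1]]); d=np.array([p['k1'],0,0,0,0.])
    E=p['extrinsics'] if 'extrinsics' in p else (T if T is not None else pose())@p['mount']
    return K,d,E
def ray(c,uv):
    K,d,E=c; s=cv2.undistortPoints(np.array([[uv]],float),K,d)[0,0]
    v=E[:3,:3]@np.array([s[0],s[1],1]); return E[:3,3],v/np.linalg.norm(v)
def onz(c,uv,z):
    o,v=ray(c,uv); return o+v*(z-o[2])/v[2]
def tri(rs):
    A=np.zeros((3,3));b=np.zeros(3)
    for o,v in rs:
        P=np.eye(3)-np.outer(v,v);A+=P;b+=P@o
    x=np.linalg.solve(A,b); return x,[np.linalg.norm((np.eye(3)-np.outer(v,v))@(x-o)) for o,v in rs]
def proj(c,X):
    K,d,E=c; Ei=np.linalg.inv(E); return cv2.projectPoints(np.array([X],float),cv2.Rodrigues(Ei[:3,:3])[0],Ei[:3,3],K,d)[0].reshape(2)
E
python3 - <<'E'
import cv2,numpy as np
t=cv2.imread('pics/top0.png'); s=cv2.imread('pics/scene0.png')
cv2.imwrite('pics/c1.png',cv2.resize(t[190:340,225:465],None,fx=3.3,fy=3.3,interpolation=cv2.INTER_CUBIC))
cv2.imwrite('pics/c2.png',cv2.resize(s[160:330,230:450],None,fx=3.5,fy=3.5,interpolation=cv2.INTER_CUBIC))
E
```

```text
(no output)
```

View pics/c1.png

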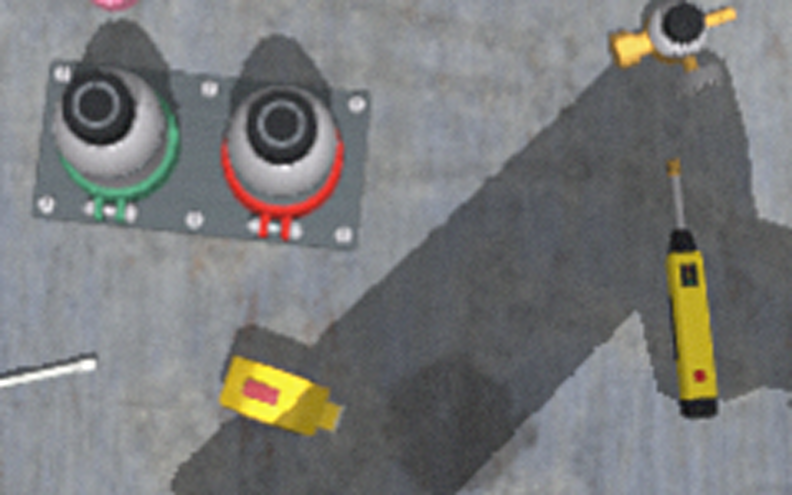

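View pics/c2.png

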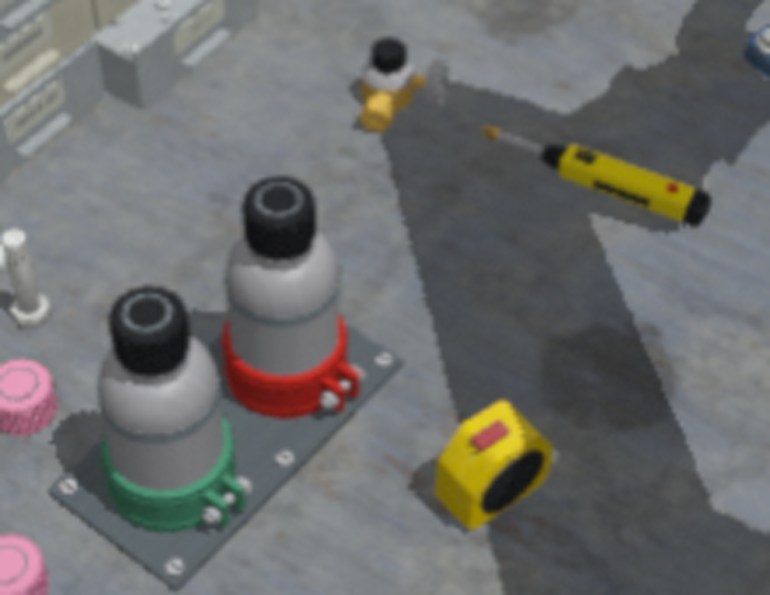

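Run:
```python
from h import *
ct,cs=cam('top'),cam('scene')
T=lambda u,v:(225+(u+.5)/3.3-.5,190+(v+.5)/3.3-.5)
S=lambda u,v:(230+(u+.5)/3.5-.5,160+(v+.5)/3.5-.5)
for n,a,b in [('gcap',(97,105),(149,314)),('rcap',(282,124),(278,201)),('tip',(674,160),(486,131)),('tail',(699,415),(708,210)),('tape red',(261,392),(489,434)),('reg knob',(684,22),(388,52))]:
    print(n,tri([ray(ct,T(*a)),ray(cs,S(*b))]))
for n,a in [('gcap',(97,105)),('rcap',(282,124))]: print(n,onz(ct,T(*a),.1695))
for n,a in [('gcap',(149,314)),('rcap',(278,201))]: print(n,onz(cs,S(*a),.1695))
print(onz(ct,T(674,160),.012),onz(ct,T(699,415),.01))
# plate screws in top, z .008
for a in [(63,73),(209,88),(357,103),(46,204),(194,219),(344,235)]: print(onz(ct,T(*a),.008))
# yellow mask of sniffer
im=cv2.imread('pics/top0.png');hsv=cv2.cvtColor(im,cv2.COLOR_BGR2HSV)
m=cv2.inRange(hsv,(20,150,80),(35,255,255));n,l,st,c=cv2.connectedComponentsWithStats(m)
for i in range(1,n):
    if st[i,4]>100:
        ys,xs=np.nonzero(l==i); print(st[i],c[i],cv2.minAreaRect(np.c_[xs,ys].astype(np.float32)), onz(ct,c[i],.02))
```

```text
gcap (array([0.5883421 , 0.15947257, 0.16837324]), [np.float64(0.000859841162746635), np.float64(0.0008598411627465241)])
rcap (array([0.5796209 , 0.04844845, 0.16837244]), [np.float64(0.00035780126958746936), np.float64(0.0003578012695876322)])
tip (array([ 0.58616237, -0.22408565,  0.00966671]), [np.float64(0.0009224119032408222), np.float64(0.0009224119032408448)])
tail (array([ 0.40883139, -0.24000705,  0.01289686]), [np.float64(0.002227868706968017), np.float64(0.0022278687069680427)])
tape red (array([0.42063624, 0.05887187, 0.06992874]), [np.float64(0.0003475081686657515), np.float64(0.0003475081686657617)])
reg knob (array([ 0.67649465, -0.22390133,  0.04543158]), [np.float64(0.0007554210605954484), np.float64(0.0007554210605955754)])
gcap [0.58889659 0.15979799 0.1695    ]
rcap [0.57975282 0.04861211 0.1695    ]
gcap [0.5868317  0.15981903 0.1695    ]
rcap [0.57861034 0.0491872  0.1695    ]
[ 0.58665765 -0.22318723  0.012     ] [ 0.41092589 -0.2399124   0.01      ]
[0.63920138 0.20294392 0.008     ]
[0.63076855 0.1009829  0.008     ]
[ 0.62246045 -0.00214238  0.008     ]
[0.54715974 0.21107289 0.008     ]
[0.53895924 0.10877375 0.008     ]
[0.5300648  0.00532593 0.008     ]
[483 126  18  17 175] [490.61142857 134.8       ] ((492.25006103515625, 133.25003051757812), (12.020814895629883, 21.21320343017578), 45.0) [ 0.83650204 -0.37295144  0.02      ]
[427 266  15  45 434] [434.17511521 289.00921659] ((434.1039733886719, 288.0396423339844), (44.87617492675781, 11.144416809082031), 84.2894058227539) [ 0.46993896 -0.23262914  0.02      ]
[292 298  35  24 460] [309.15869565 310.26521739] ((309.5, 310.5), (34.78504943847656, 16.443843841552734), 18.43494987487793) [0.41763093 0.04765116 0.02      ]
```

```bash
cat >> h.py <<'E'
def Rdown(xdir_yaw):
    x=np.array([np.cos(xdir_yaw),np.sin(xdir_yaw),0]);y=np.array([0,0,-1.]);return np.c_[x,y,np.cross(x,y)]
def plan(p,yaw):
    T=pose();Rt=Rdown(yaw) if yaw is not None else T[:3,:3]
    d=T[:3,:3].T@(np.array(p)-T[:3,3])*100; r=R.from_matrix(T[:3,:3].T@Rt).as_rotvec()
    print('shift cm',d.round(2),'rot',r.round(4),'|d|',np.linalg.norm(d).round(1),'deg',np.degrees(np.linalg.norm(r)).round(1)); return d,r
E
python3 - <<'E'
from h import *
T=pose();print(T.round(3))
a=np.arctan2(T[1,0],T[0,0]);print('x yaw',a)
y=.0932
for yaw in (y+np.pi/2,y-np.pi/2): plan([.472,-.2342,.30],yaw)
plan([T[0,3],T[1,3],.30],None)
E
```

```text
[[ 0.373 -0.     0.928  0.233]
 [-0.928  0.002  0.373 -0.579]
 [-0.002 -1.     0.     0.247]
 [ 0.     0.     0.     1.   ]]
x yaw -1.188017474009585
shift cm [-23.1   -5.27  35.02] rot [-2.500e-03 -2.852e+00  1.000e-04] |d| 42.3 deg 163.4
shift cm [-23.1   -5.27  35.02] rot [-1.000e-04  2.896e-01 -1.700e-03] |d| 42.3 deg 16.6
shift cm [-0.01 -5.32  0.  ] rot [0. 0. 0.] |d| 5.3 deg 0.0
```

Emit:
{"name": "carry_out", "arguments": {"moves": [[1,0,-5.3,0,0,0,0],[1,0,-5.3,0,0,0,0],[1,-2.5,-5.3,3.5,0,0.03,0],[1,-5.5,-5.3,8,0,0.07,0],[1,-8.3,-5.3,12.5,0,0.11,0],[1,-11,-5.3,17,0,0.15,0],[1,-14,-5.3,21.5,0,0.19,0],[1,-17,-5.3,26,0,0.22,0],[1,-20,-3,30.5,0,0.26,0],[1,-22,0,33.5,0,0.29,0],[1,-23.1,4,35,0,0.29,0],[1,-23.1,7.5,35,0,0.29,0],[1,-23.1,7.5,35,0,0.29,0]]}}

```text
time: 1.45
position: [0.4688, -0.2305, 0.1672]
tool_rot: [0.524, -0.48, 0.471, -0.523]
ft_force: [-1.3, -0.0, -0.4]
grip_width: 0.0871
```

Run:
```python
from h import *
o=robot.get_obs();T=pose(o);print(o['time'],o['q'].round(3),T.round(4))
im=robot.camera('wrist');cv2.imwrite('pics/w1.png',im[:,:,::-1]);np.save('w1.npy',T)
c=cam('wrist',T);print([proj(c,X).round(0) for X in ([.5865,-.2235,.01],[.472,-.2342,.021],[.41,-.24,.01])])
```

```text
1.45 [-0.671  0.511  1.758 -0.     0.886  0.804] [[ 0.0955 -0.0111  0.9954  0.4688]
 [-0.9954  0.0088  0.0956 -0.2305]
 [-0.0098 -0.9999 -0.0102  0.1672]
 [ 0.      0.      0.      1.    ]]
[array([331.,  67.]), array([330., 225.]), array([329., 294.])]
```

View pics/w1.png

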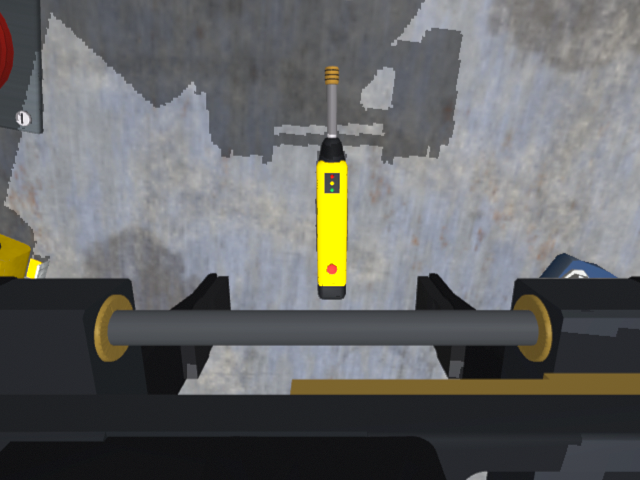

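Run:
```python
from h import *
plan([.472,-.2342,.0275],.0932-np.pi/2)
```

```text
shift cm [ 0.23 14.26  0.24] rot [ 0.0057  0.0012 -0.0052] |d| 14.3 deg 0.4
```

Emit:
{"name": "carry_out", "arguments": {"moves": [[1,0.23,3,0.24,0,0,0],[1,0.23,7,0.24,0,0,0],[1,0.23,10,0.24,0,0,0],[1,0.23,12,0.24,0,0,0],[1,0.23,13,0.24,0,0,0],[1,0.23,13,0.24,0,0,0],[1,0.23,13,0.24,0,0,0]]}}

```text
time: 2.2
position: [0.4755, -0.2382, 0.0442]
tool_rot: [-0.522, 0.475, -0.478, 0.523]
ft_force: [-0.4, 0.3, 0.5]
grip_width: 0.0871
```

Run:
```python
from h import *
print(pose().round(4))
plan([.472,-.2342,.0275],.0932-np.pi/2)
```

```text
[[ 0.0919  0.0027  0.9958  0.4755]
 [-0.9958 -0.0021  0.0919 -0.2382]
 [ 0.0024 -1.      0.0024  0.0442]
 [ 0.      0.      0.      1.    ]]
shift cm [-0.43  1.67 -0.31] rot [-0.0024 -0.0012  0.0024] |d| 1.8 deg 0.2
```

Emit:
{"name": "carry_out", "arguments": {"moves": [[1,-0.43,0.8,-0.31,0,0,0],[1,-0.43,1.65,-0.31,0,0,0],[1,-0.43,1.65,-0.31,0,0,0],[1,-0.43,1.65,-0.31,0,0,0]]}}

```text
time: 2.6
position: [0.4709, -0.2326, 0.0259]
tool_rot: [0.523, -0.476, 0.476, -0.523]
ft_force: [0.2, -0.3, -0.3]
grip_width: 0.087
```

Run:
```python
from h import *
print(pose().round(4))
plan([.472,-.2342,.0275],.0932-np.pi/2)
```

```text
[[ 9.280e-02 -4.000e-04  9.957e-01  4.709e-01]
 [-9.957e-01  3.000e-04  9.280e-02 -2.326e-01]
 [-3.000e-04 -1.000e+00 -3.000e-04  2.590e-02]
 [ 0.000e+00  0.000e+00  0.000e+00  1.000e+00]]
shift cm [ 0.17 -0.16  0.1 ] rot [ 0.0003 -0.0002 -0.0003] |d| 0.3 deg 0.0
```

Emit:
{"name": "carry_out", "arguments": {"moves": [[1,0.1,-0.1,0.1,0,0,0],[0.3,0.1,-0.1,0.1,0,0,0],[0.1,0.1,-0.1,0.1,0,0,0],[0,0.1,-0.1,0.1,0,0,0],[0,0.1,-0.1,0.1,0,0,0],[0,0.1,-0.1,0.1,0,0,0],[0,0.1,-0.1,0.1,0,0,0],[0,0.1,-0.1,0.1,0,0,0]], "force": 30}}

```text
time: 3.4
position: [0.472, -0.2337, 0.027]
tool_rot: [0.523, -0.476, 0.476, -0.523]
ft_force: [1.0, -0.2, -0.3]
grip_width: 0.0388
```

Run:
```python
from h import *
o=robot.get_obs();T=pose(o);print(T.round(4),o['grip_width'])
im=robot.camera('wrist');cv2.imwrite('pics/w2.png',im[:,:,::-1]);
```

```text
[[ 9.260e-02 -1.000e-04  9.957e-01  4.720e-01]
 [-9.957e-01  1.000e-04  9.260e-02 -2.337e-01]
 [-1.000e-04 -1.000e+00 -1.000e-04  2.700e-02]
 [ 0.000e+00  0.000e+00  0.000e+00  1.000e+00]] 0.03875094987365431
```

View pics/w2.png

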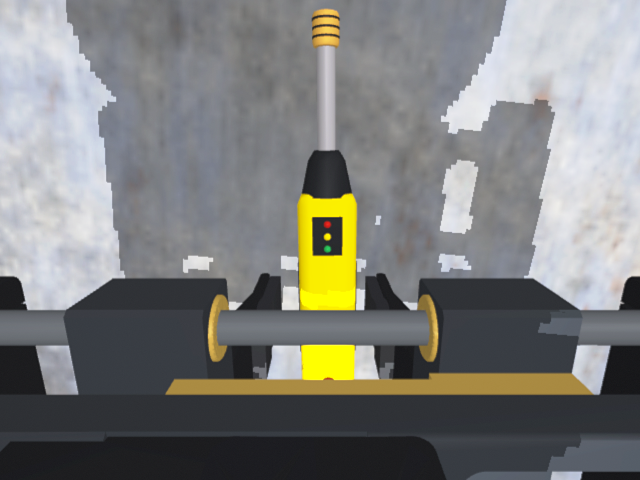

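Emit:
{"name": "carry_out", "arguments": {"moves": [[0,0,0,0,0,0,0],[0,0,0,0,0,0,0],[0,0,0,0,0,0,0],[0,0,0,0,0,0,0],[0,0,-2,0,0,0,0],[0,0,-5,0,0,0,0],[0,0,-9,0,0,0,0],[0,0,-13,0,0,0,0],[0,0,-15,0,0,0,0],[0,0,-15,0,0,0,0],[0,0,-15,0,0,0,0],[0,0,-15,0,0,0,0]]}}

```text
time: 4.65
position: [0.471, -0.2329, 0.1755]
tool_rot: [0.523, -0.478, 0.475, -0.523]
ft_force: [0.1, 0.9, -1.7]
grip_width: 0.0236
```

Run:
```python
from h import *
o=robot.get_obs();T=pose(o);print(T.round(4),o['grip_width'],o['q'].round(2))
for n in('wrist','top','scene'):
    im=robot.camera(n);cv2.imwrite(f'pics/{n}3.png',im[:,:,::-1]);
a=cv2.imread('pics/top3.png');b=cv2.imread('pics/scene3.png')
ct,cs=cam('top'),cam('scene');G=T[:3,3]+[.115,.01,-.015];print(proj(ct,G),proj(cs,G))
def crop(im,p,n):
    u,v=[int(x) for x in p]; print(n,u-60,v-45); return cv2.resize(im[v-45:v+45,u-60:u+60],None,fx=5,fy=5,interpolation=cv2.INTER_CUBIC)
cv2.imwrite('pics/c3.png',np.vstack([crop(a,proj(ct,G),'t')[:300],crop(b,proj(cs,G),'s')[:300]]) if 0 else crop(a,proj(ct,G),'t'))
cv2.imwrite('pics/c4.png',crop(b,proj(cs,G),'s'))
```

```text
[[ 0.0926 -0.0028  0.9957  0.471 ]
 [-0.9957  0.0023  0.0926 -0.2329]
 [-0.0025 -1.     -0.0026  0.1755]
 [ 0.      0.      0.      1.    ]] 0.023623227804808748 [-0.67  0.5   1.75  0.    0.9   0.81]
[445.00344721 227.91002627] [372.23421211 151.99670521]
t 385 182
s 312 106
```

View pics/c3.png

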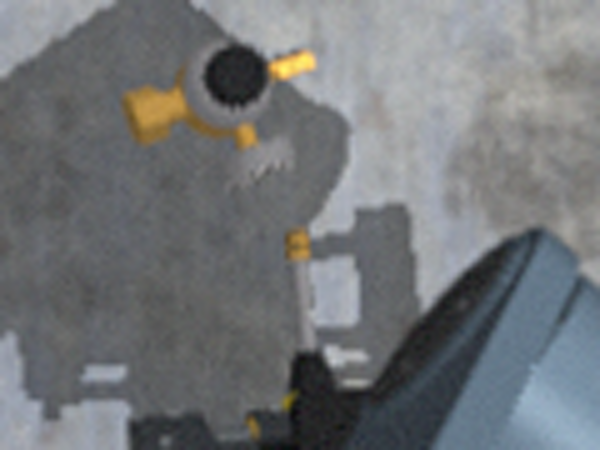

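View pics/c4.png

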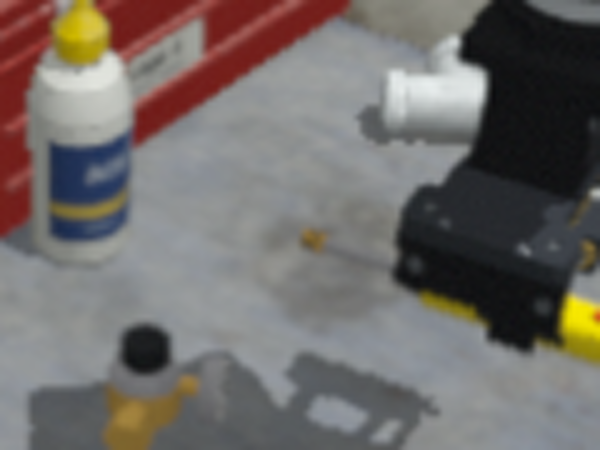

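View pics/wrist3.png

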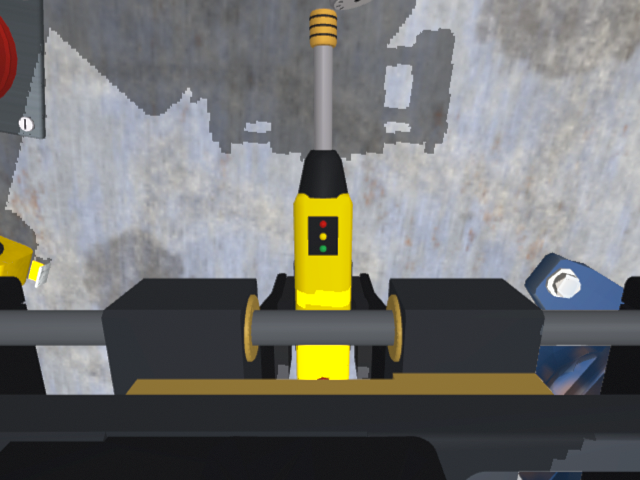

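Run:
```python
from h import *
T=pose();ct,cs=cam('top'),cam('scene')
X,e=tri([ray(ct,(444.4,228.0)),ray(cs,(372.6,153.2))]);print(X,e)
print('tool',T[:3,:3].T@(X-T[:3,3]))
c=cam('wrist');print(proj(c,X), proj(c,T[:3,3]+T[:3,:3]@[0,.016,.115]))
for i in range(4): robot.camera('top'); print(pose()[:3,3])
```

```text
[ 0.58561566 -0.22283477  0.15721084] [np.float64(0.0008228787128415554), np.float64(0.0008228787128416165)]
tool [0.00035368 0.01803413 0.1148117 ]
[324.29768037  12.9777651 ] [323.35049744  10.61831501]
[ 0.47151943 -0.23329875  0.17575623]
[ 0.47163693 -0.23339184  0.17596147]
[ 0.47178323 -0.23349477  0.17621171]
[ 0.47188204 -0.23357596  0.17641755]
```

Run:
```python
from h import *
print(pose()[:3,3])
plan([.396,.142,.19],.0932-np.pi/2);plan([.4456,.1465,.1565],.0932-np.pi/2)
```

```text
[ 0.47188204 -0.23357596  0.17641755]
shift cm [-38.1   -1.32  -4.08] rot [ 0.0009 -0.0004 -0.0009] |d| 38.3 deg 0.1
shift cm [-38.09   2.02   0.91] rot [ 0.0009 -0.0004 -0.0009] |d| 38.2 deg 0.1
```

Emit:
{"name": "carry_out", "arguments": {"moves": [[0,-1,-0.5,-1.5,0,0,0],[0,-4,-1.3,-3,0,0,0],[0,-7.5,-1.3,-4.1,0,0,0],[0,-11,-1.3,-4.1,0,0,0],[0,-15,-1.3,-4.1,0,0,0],[0,-19,-1.3,-4.1,0,0,0],[0,-23,-1.3,-4.1,0,0,0],[0,-27,-1.3,-4.1,0,0,0],[0,-31,-1.3,-4.1,0,0,0],[0,-34.5,-1,-4.1,0,0,0],[0,-36.5,0,-4.1,0,0,0],[0,-37.6,1,-4.1,0,0,0],[0,-38.1,1.7,-3,0,0,0],[0,-38.1,2,-2,0,0,0],[0,-38.1,2,-2,0,0,0],[0,-38.1,2,-2,0,0,0],[0,-38.1,2,-2,0,0,0]]}}

```text
time: 6.7
position: [0.4169, 0.1431, 0.1571]
tool_rot: [0.522, -0.477, 0.477, -0.522]
ft_force: [-0.7, 0.2, -0.0]
grip_width: 0.0243
```

```bash
cat > look.py <<'E'
from h import *
import sys
k=sys.argv[1]
o=robot.get_obs();T=pose(o);print(T.round(4),o['grip_width'],o['q'].round(2),o['time'])
for n in('wrist','top','scene'):
    im=robot.camera(n);cv2.imwrite(f'pics/{n}{k}.png',im[:,:,::-1])
print(pose()[:3,3])
ct,cs=cam('top'),cam('scene');C=np.array([.57,.158,.14])
for n,c in(('top',ct),('scene',cs)):
    u,v=[int(x) for x in proj(c,C)];print(n,u-40,v-30)
    cv2.imwrite(f'pics/z{n}{k}.png',cv2.resize(cv2.imread(f'pics/{n}{k}.png')[v-30:v+30,u-40:u+40],None,fx=8,fy=8,interpolation=cv2.INTER_CUBIC))
E
python3 look.py 4
```

```text
[[ 9.120e-02 -3.000e-04  9.958e-01  4.169e-01]
 [-9.958e-01 -1.000e-04  9.120e-02  1.431e-01]
 [ 1.000e-04 -1.000e+00 -3.000e-04  1.571e-01]
 [ 0.000e+00  0.000e+00  0.000e+00  1.000e+00]] 0.024301225919534437 [ 0.08  0.44  1.97 -0.    0.73  1.56] 6.7
[0.41667969 0.14340224 0.15726402]
top 216 203
scene 240 232
```

View pics/ztop4.png

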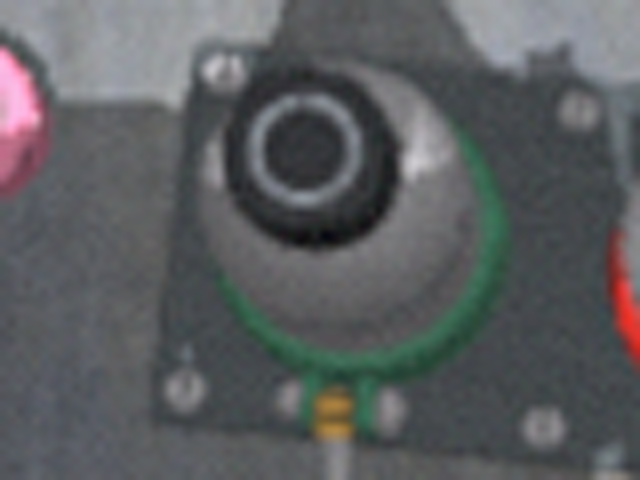

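View pics/zscene4.png

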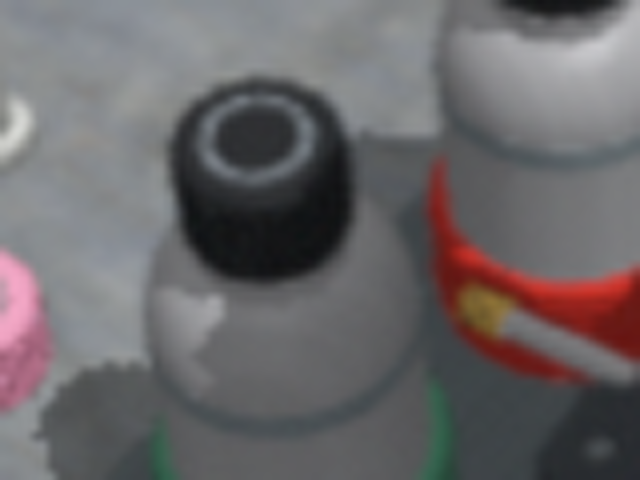

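View pics/wrist4.png

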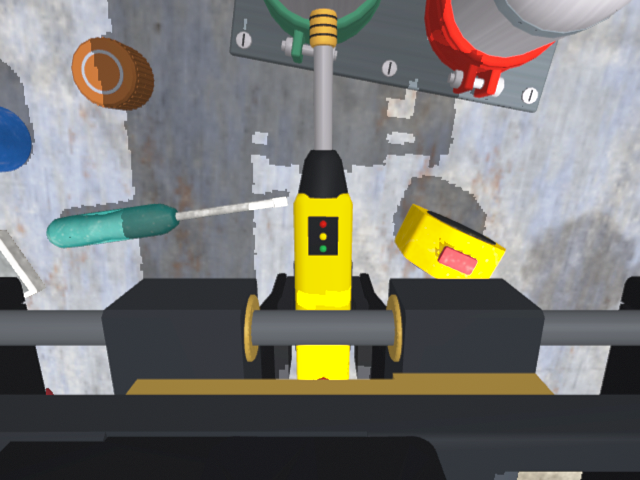

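Run:
```python
from h import *
ct,cs=cam('top'),cam('scene')
C,e=tri([ray(ct,(253.4,221.3)),ray(cs,(271.7,248.9))]);print('cap top',C,e)
X,e=tri([ray(ct,(257.4,251.6)),ray(cs,(298.4,269.7))]);print('tip',X,e)
T=pose();print(T[:3,:3].T@(X-T[:3,3]),T[:3,:3].T@(C-T[:3,3]))
plan([.4456,.1465,.1565],.0932-np.pi/2)
```

```text
cap top [0.58832822 0.16053982 0.17078405] [np.float64(0.0007526843915227389), np.float64(0.0007526843915227997)]
tip [0.53151407 0.15367908 0.13925256] [np.float64(0.0011665805550314856), np.float64(0.00116658055503164)]
[0.0003172  0.01801572 0.11529221] [-0.00129371 -0.01351371  0.17249757]
shift cm [-0.04  0.08  2.91] rot [-0.     -0.0012  0.    ] |d| 2.9 deg 0.1
```

Emit:
{"name": "carry_out", "arguments": {"moves": [[0,-0.1,0,0.6,0,0,0],[0,-0.1,0,1.2,0,0,0],[0,-0.1,0,1.8,0,0,0],[0,-0.1,0,2.3,0,0,0],[0,-0.1,0,2.7,0,0,0],[0,-0.1,0,2.9,0,0,0],[0,-0.1,0,3.0,0,0,0],[0,-0.1,0,3.0,0,0,0],[0,-0.1,0,3.0,0,0,0],[0,-0.1,0,3.0,0,0,0],[0,-0.1,0,3.0,0,0,0]]}}

```text
time: 7.95
position: [0.4464, 0.1476, 0.1571]
tool_rot: [0.523, -0.476, 0.476, -0.523]
ft_force: [-0.9, 0.2, -1.6]
grip_width: 0.024
```

```bash
python3 look.py 5
```

```text
[[ 9.270e-02 -2.000e-04  9.957e-01  4.464e-01]
 [-9.957e-01 -0.000e+00  9.270e-02  1.476e-01]
 [-0.000e+00 -1.000e+00 -2.000e-04  1.571e-01]
 [ 0.000e+00  0.000e+00  0.000e+00  1.000e+00]] 0.024012525109854996 [0.08 0.47 1.9  0.   0.77 1.56] 7.95
[0.44654147 0.14758744 0.157062  ]
top 216 203
scene 240 232
```

View pics/ztop5.png

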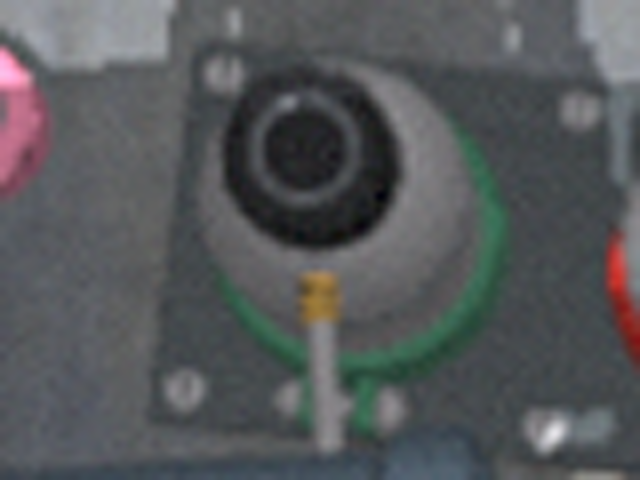

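View pics/zscene5.png

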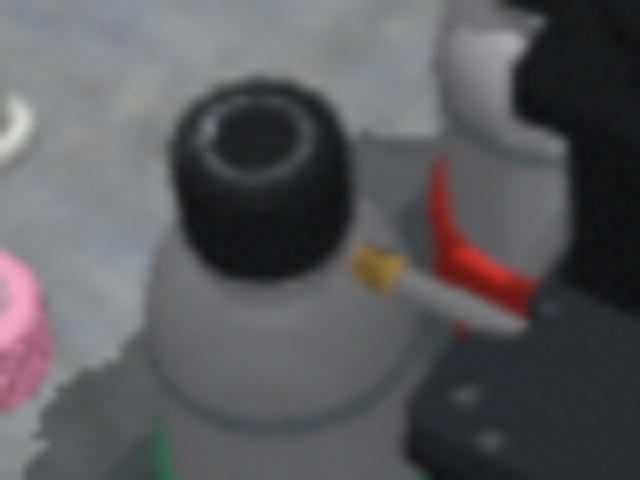

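Emit:
{"name": "carry_out", "arguments": {"moves": [[0,0,0,0.1,0,0,0],[0,0,0,0.1,0,0,0],[0,0,0,0.1,0,0,0],[0,0,0,0.1,0,0,0],[0,0,0,0.1,0,0,0],[0,0,0,0.1,0,0,0],[0,0,0,0.1,0,0,0],[0,0,0,0.1,0,0,0],[0,0,0,0.1,0,0,0],[0,0,0,0.1,0,0,0],[0,0,0,0.1,0,0,0],[0,0,0,0.1,0,0,0],[0,0,0,0.1,0,0,0],[0,0,0,0.1,0,0,0],[0,0,0,0.1,0,0,0],[0,0,0,0.1,0,0,0],[0,0,0,0.1,0,0,0],[0,0,0,0.1,0,0,0],[0,0,0,0.1,0,0,0],[0,0,0,0.1,0,0,0]]}}

```text
time: 10.1
position: [0.4476, 0.1477, 0.157]
tool_rot: [0.523, -0.476, 0.476, -0.523]
ft_force: [-0.2, 0.0, -0.6]
grip_width: 0.0237
```

Emit:
{"name": "carry_out", "arguments": {"moves": [[0,0,0,0,0,0,0],[0,0,0,0,0,0,0],[0,0,0,0,0,0,0],[0,0,0,0,0,0,0],[0,0,0,0,0,0,0],[0,0,0,0,0,0,0],[0,0,0,0,0,0,0],[0,0,0,0,0,0,0],[0,0,0,0,0,0,0],[0,0,0,0,0,0,0]]}}

```text
time: 11.1
position: [0.4476, 0.1477, 0.157]
tool_rot: [0.523, -0.476, 0.476, -0.523]
ft_force: [1.0, 0.1, -0.3]
grip_width: 0.0241
```

```bash
python3 look.py 6
python3 - <<'E'
from h import *
plan([.40,.142,.165],None);plan([.472,-.2337,.18],.0926-np.pi/2)
E
```

```text
[[ 0.0927 -0.      0.9957  0.4476]
 [-0.9957  0.      0.0927  0.1477]
 [-0.     -1.     -0.      0.157 ]
 [ 0.      0.      0.      1.    ]] 0.02407350071780736 [0.08 0.47 1.9  0.   0.77 1.56] 11.1
[0.44763075 0.14768563 0.15705466]
top 216 203
scene 240 232
shift cm [ 0.12 -0.79 -4.8 ] rot [0. 0. 0.] |d| 4.9 deg 0.0
shift cm [38.2  -2.29 -1.11] rot [-0.      0.0002 -0.    ] |d| 38.3 deg 0.0
```

View pics/ztop6.png

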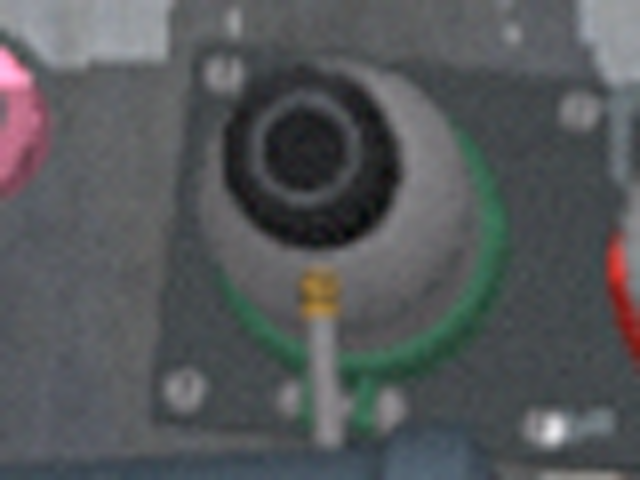

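View pics/zscene6.png

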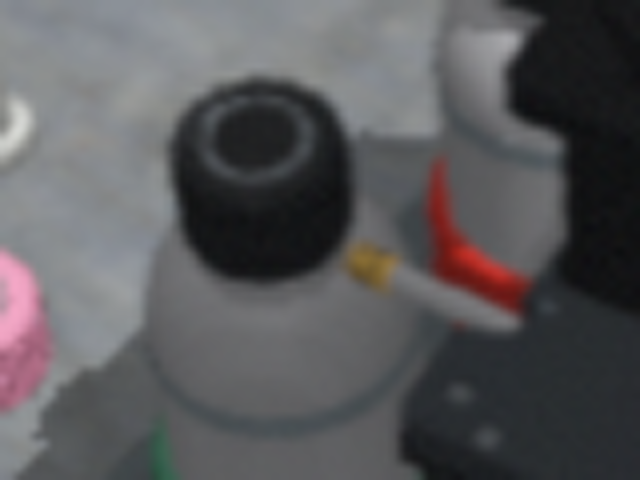

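Emit:
{"name": "carry_out", "arguments": {"moves": [[0,0,0,-1.5,0,0,0],[0,0,-0.5,-3.5,0,0,0],[0,1,-1.5,-5,0,0,0],[0,4,-2.3,-5,0,0,0],[0,8,-2.3,-5,0,0,0],[0,12,-2.3,-5,0,0,0],[0,16,-2.3,-5,0,0,0],[0,20,-2.3,-5,0,0,0],[0,24,-2.3,-5,0,0,0],[0,28,-2.3,-5,0,0,0],[0,32,-2.3,-4,0,0,0],[0,35,-1,-2.5,0,0,0],[0,37.2,1,-1.5,0,0,0],[0,38.2,4,-1.1,0,0,0],[0,38.2,7,-1.1,0,0,0],[0,38.2,9,-1.1,0,0,0],[0,38.2,10,-1.1,0,0,0],[0,38.2,10,-1.1,0,0,0],[0,38.2,10,-1.1,0,0,0],[0,38.2,10,-1.1,0,0,0]]}}

```text
time: 13.25
position: [0.4728, -0.2341, 0.0582]
tool_rot: [-0.523, 0.475, -0.477, 0.523]
ft_force: [0.3, -0.5, -0.3]
grip_width: 0.0235
```

Run:
```python
from h import *
print(pose().round(4))
plan([.472,-.2337,.0272],.0926-np.pi/2)
```

```text
[[ 0.0929  0.0019  0.9957  0.4728]
 [-0.9957 -0.0015  0.0929 -0.2341]
 [ 0.0017 -1.      0.0018  0.0582]
 [ 0.      0.      0.      1.    ]]
shift cm [-0.06  3.1  -0.08] rot [-0.0018  0.0005  0.0017] |d| 3.1 deg 0.1
```

Emit:
{"name": "carry_out", "arguments": {"moves": [[0,0,1,0,0,0,0],[0,0,1.8,0,0,0,0],[0,0,2.4,0,0,0,0],[0,0,2.7,0,0,0,0],[0,0,2.8,0,0,0,0],[0,0,2.9,0,0,0,0],[0,0,2.9,0,0,0,0],[0,0,2.9,0,0,0,0]]}}

```text
time: 14.05
position: [0.4722, -0.2338, 0.0282]
tool_rot: [-0.523, 0.476, -0.476, 0.523]
ft_force: [0.2, 0.7, -0.8]
grip_width: 0.0236
```

Run:
```python
from h import *
print(pose().round(4),robot.get_obs()['ft_force'])
plan([.472,-.2337,.0272],.0926-np.pi/2)
```

```text
[[ 9.260e-02  3.000e-04  9.957e-01  4.722e-01]
 [-9.957e-01 -2.000e-04  9.260e-02 -2.338e-01]
 [ 3.000e-04 -1.000e+00  3.000e-04  2.820e-02]
 [ 0.000e+00  0.000e+00  0.000e+00  1.000e+00]] [ 0.24200432  0.69038545 -0.76859255]
shift cm [-0.01  0.1  -0.02] rot [-0.0003  0.0002  0.0003] |d| 0.1 deg 0.0
```

Down the last millimetre, then open gradually and lift.

Emit:
{"name": "carry_out", "arguments": {"moves": [[0,0,0.1,0,0,0,0],[0,0,0.1,0,0,0,0],[0,0,0.1,0,0,0,0],[0.4,0,0.1,0,0,0,0],[0.7,0,0.1,0,0,0,0],[0.8,0,0.1,0,0,0,0],[0.8,0,0.1,0,0,0,0],[0.8,0,0.1,0,0,0,0],[1,0,-1,0,0,0,0],[1,0,-3.5,0,0,0,0],[1,0,-7,0,0,0,0],[1,0,-11,0,0,0,0],[1,0,-15,0,0,0,0],[1,0,-18,0,0,0,0],[1,0,-18,0,0,0,0],[1,0,-18,0,0,0,0],[1,0,-18,0,0,0,0],[1,0,-18,0,0,0,0]]}}

```text
time: 15.85
position: [0.4712, -0.2331, 0.2067]
tool_rot: [0.523, -0.477, 0.475, -0.523]
ft_force: [0.6, 0.8, -0.7]
grip_width: 0.0872
```

```bash
python3 look.py 7
python3 - <<'E'
from h import *
C=[.588,.160,.25]
print(robot.get_obs()['ft_force'])
for y in (.0926-np.pi/2+.0,.5-np.pi/2,-.4-np.pi/2): plan(C,y)
E
```

```text
[[ 0.0926 -0.0026  0.9957  0.4712]
 [-0.9957  0.0021  0.0926 -0.2331]
 [-0.0023 -1.     -0.0024  0.2067]
 [ 0.      0.      0.      1.    ]] 0.08723260468076423 [-0.67  0.45  1.72  0.    0.97  0.81] 15.85
[ 0.47158926 -0.23338366  0.20694223]
top 216 203
scene 240 232
[-0.95024986 -0.68632203  0.00989405]
shift cm [-38.1   -4.27  15.23] rot [ 0.0018  0.0001 -0.0017] |d| 41.2 deg 0.1
shift cm [-38.1   -4.27  15.23] rot [ 0.0014 -0.4073 -0.002 ] |d| 41.2 deg 23.3
shift cm [-38.1   -4.27  15.23] rot [ 0.0022  0.4927 -0.0012] |d| 41.2 deg 28.2
```

View pics/wrist7.png

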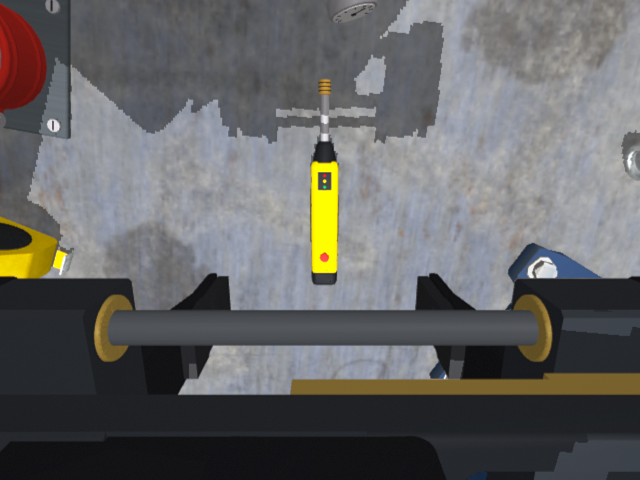

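View pics/scene7.png

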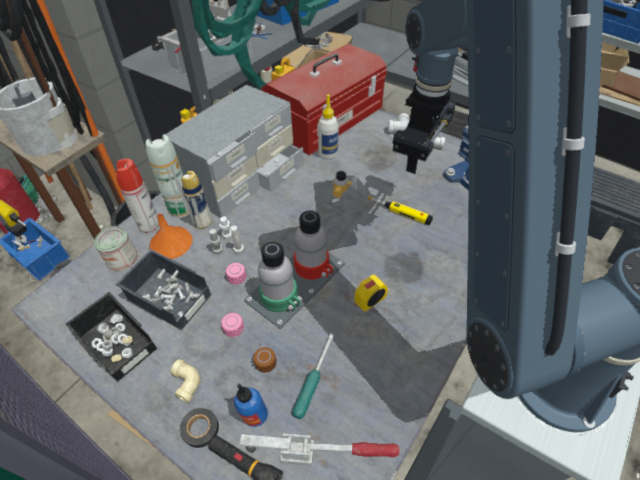

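Emit:
{"name": "carry_out", "arguments": {"moves": [[1,-2,-2,0.8,0,-0.1,0],[1,-5,-4.5,2,0,-0.2,0],[1,-9,-6,3.5,0,-0.3,0],[1,-13,-6,5.2,0,-0.4,0],[1,-17,-6,6.8,0,-0.5,0],[1,-21,-6,8.4,0,-0.6,0],[1,-25,-6,10,0,-0.7,0],[1,-29,-6,11.6,0,-0.8,0],[1,-33,-6,13.2,0,-0.9,0],[1,-36,-6,14.4,0,-1,0],[1,-38.1,-6,15.2,0,-1.08,0],[1,-38.1,-6,15.2,0,-1.08,0],[1,-38.1,-6,15.2,0,-1.08,0],[1,-38.1,-6,15.2,0,-1.08,0],[1,-38.1,-6,15.2,0,-1.08,0],[1,-38.1,-6,15.2,0,-1.08,0]]}}

```text
time: 17.6
position: [0.588, 0.1587, 0.2681]
tool_rot: [0.693, -0.14, 0.14, -0.693]
ft_force: [0.9, 0.1, 0.3]
grip_width: 0.087
```

```bash
python3 look.py 8
python3 - <<'E'
from h import *
c=cam('wrist');print(proj(c,[.588,.160,.1695]),robot.get_obs()['ft_force'],robot.get_obs()['moment'])
E
```

```text
[[ 9.211e-01 -2.000e-04  3.892e-01  5.880e-01]
 [-3.892e-01 -1.000e-04  9.211e-01  1.587e-01]
 [-1.000e-04 -1.000e+00 -2.000e-04  2.681e-01]
 [ 0.000e+00  0.000e+00  0.000e+00  1.000e+00]] 0.08704931927200425 [ 0.08  0.48  1.45 -0.    1.21  0.48] 17.6
[0.58812227 0.15918263 0.26820051]
top 216 203
scene 240 232
[323.00017694 248.236789  ] [-0.15564859 -0.16962567 -0.61135644] [-0.01250812 -0.06245017  0.04294349]
```

View pics/wrist8.png

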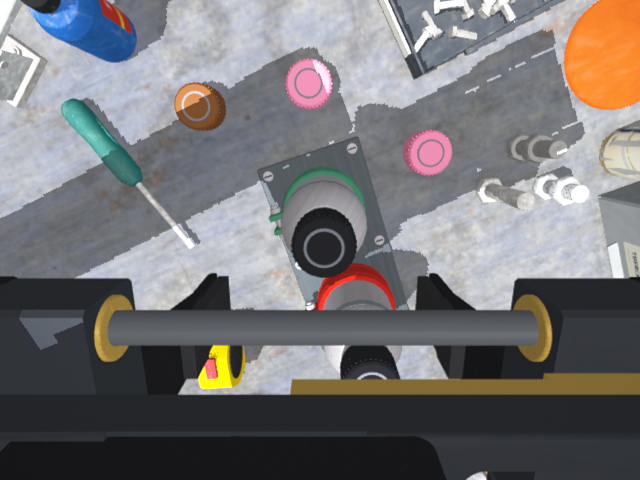

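Run:
```python
from h import *
im=cv2.imread('pics/wrist8.png')[190:300,270:380];g=cv2.cvtColor(im,cv2.COLOR_BGR2GRAY)
m=(g<60).astype(np.uint8);n,l,s,ce=cv2.connectedComponentsWithStats(m);print(s,ce+[270,190])
c=cam('wrist')
P=onz(c,(324.5,250),.1695);print(P)
# height from two views with top/scene
ct,cs=cam('top'),cam('scene')
print(tri([ray(c,(324.5,250)),ray(ct,(253.4,221.3)),ray(cs,(271.7,248.9))]))
plan([.588,.160,.180],None)
```

```text
[[   0    0  110  110 8864]
 [  21   18   85   76 2351]
 [  37   42   34   33  876]
 [  76   85    1    1    1]
 [ 107   84    1    2    2]
 [  72   87    1    1    1]
 [  74   86    1    1    1]
 [  67   88    3    2    4]] [[324.1825361  244.8096796 ]
 [325.91918333 241.94045087]
 [323.65525114 247.90410959]
 [346.         275.        ]
 [377.         274.5       ]
 [342.         277.        ]
 [344.         276.        ]
 [338.         278.5       ]]
[0.58843678 0.15850298 0.1695    ]
(array([0.58844757, 0.15998531, 0.17093645]), [np.float64(0.0010494073104434798), np.float64(0.0010488121945004827), np.float64(0.0008056637799959255)])
shift cm [-0.04  8.82  0.07] rot [0. 0. 0.] |d| 8.8 deg 0.0
```

Emit:
{"name": "carry_out", "arguments": {"moves": [[1,0,3,0.05,0,0,0],[1,0,6,0.05,0,0,0],[1,0,8,0.05,0,0,0],[1,0,8.6,0.05,0,0,0],[1,0,8.85,0.05,0,0,0],[1,0,8.85,0.05,0,0,0],[1,0,8.85,0.05,0,0,0],[1,0,8.85,0.05,0,0,0]]}}

```text
time: 18.55
position: [0.589, 0.1603, 0.1808]
tool_rot: [-0.693, 0.139, -0.141, 0.693]
ft_force: [0.6, 0.3, 0.1]
grip_width: 0.087
```

```bash
python3 look.py 9
python3 - <<'E'
from h import *
print(robot.get_obs()['ft_force']);plan([.588,.160,.1795],None)
E
```

```text
[[ 9.218e-01  2.300e-03  3.876e-01  5.890e-01]
 [-3.876e-01  2.000e-04  9.218e-01  1.603e-01]
 [ 2.100e-03 -1.000e+00  1.100e-03  1.808e-01]
 [ 0.000e+00  0.000e+00  0.000e+00  1.000e+00]] 0.08701853609860105 [0.08 0.59 1.54 0.   1.02 0.48] 18.55
[0.58859469 0.16028307 0.18023576]
top 216 203
scene 240 232
[1.8537942  0.4143536  0.53113131]
shift cm [-0.04  0.07 -0.05] rot [0. 0. 0.] |d| 0.1 deg 0.0
```

View pics/wrist9.png

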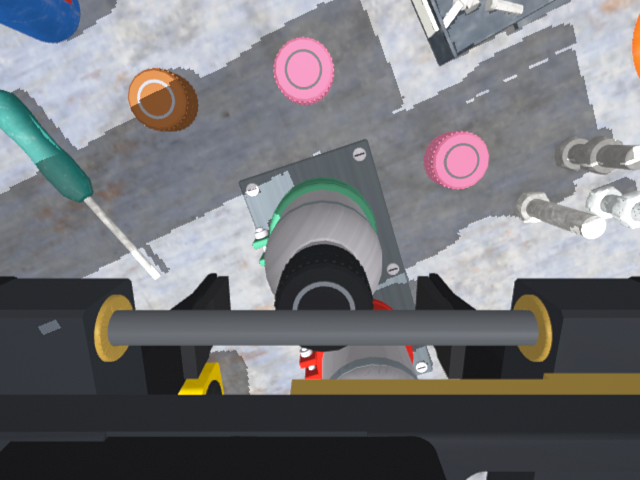

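Cap ring at about (324, 300), centred between the fingers. Close.

Emit:
{"name": "carry_out", "arguments": {"moves": [[0.7,0,0.05,0,0,0,0],[0.5,0,0.05,0,0,0,0],[0.4,0,0.05,0,0,0,0],[0.3,0,0.05,0,0,0,0],[0.2,0,0.05,0,0,0,0],[0.2,0,0.05,0,0,0,0],[0.2,0,0.05,0,0,0,0],[0.2,0,0.05,0,0,0,0],[0.2,0,0.05,0,0,0,0],[0.2,0,0.05,0,0,0,0]], "force": 50}}

```text
time: 19.7
position: [0.5884, 0.1602, 0.1791]
tool_rot: [-0.693, 0.14, -0.14, 0.693]
ft_force: [1.4, -0.0, -1.0]
grip_width: 0.043
```

Run:
```python
from h import *
o=robot.get_obs();print(o);
```

```text
{'time': 19.7, 'q': array([ 8.27892437e-02,  5.89395293e-01,  1.53662968e+00, -5.98363902e-05,
        1.01536559e+00,  4.80832500e-01]), 'joint_velocities': array([ 0.00019326,  0.00070966,  0.00279325,  0.00023551, -0.00171964,
        0.00014445]), 'joint_torque': array([ 1.15411375e-01, -4.42459667e+01, -1.50139064e+01,  1.09109308e-01,
        9.34757735e-02,  9.66154366e-04]), 'position': array([0.58838219, 0.1601905 , 0.17908917]), 'tool_rot': array([-0.69314843,  0.13971778, -0.13986504,  0.69315364]), 'ft_force': array([ 1.42739953, -0.02327   , -0.99273236]), 'moment': array([ 0.02680207, -0.07329843,  0.0149766 ]), 'grip_width': 0.04304241535007859}
```

Emit:
{"name": "carry_out", "arguments": {"moves": [[0.2,0,0,0,0,-0.05,0],[0.2,0,0,0,0,-0.1,0],[0.2,0,-0.02,0,0,-0.14,0],[0.2,0,-0.02,0,0,-0.14,0],[0.2,0,-0.02,0,0,-0.14,0],[0.2,0,-0.02,0,0,-0.14,0]]}}

```text
time: 20.3
position: [0.5889, 0.16, 0.1792]
tool_rot: [-0.701, 0.091, -0.092, 0.701]
ft_force: [2.9, -1.6, -3.2]
grip_width: 0.043
```

Run:
```python
from h import *
for i in range(2):
    o=robot.get_obs();T=pose(o);print(T[:3,3],np.arctan2(T[1,0],T[0,0]),o['ft_force'],o['moment'],o['joint_torque'][5],o['grip_width']); im=robot.camera('wrist');cv2.imwrite(f'pics/w10.png',im[:,:,::-1])
```

```text
[0.58886483 0.1600123  0.179171  ] -0.25969483539353794 [ 2.8930138 -1.6386938 -3.191098 ] [-0.23109868 -0.54117894 -0.77269109] -0.7379780150949955 0.04299403844934371
[0.58884358 0.16003737 0.17917901] -0.25928646982424064 [ 3.00524234 -1.37757061 -3.07731227] [-0.19933171 -0.60032709 -0.7604937 ] -0.7416671141982079 0.043134228850720435
```

Emit:
{"name": "carry_out", "arguments": {"moves": [[0.2,0,0,0,0,-0.03,0],[0.2,0,-0.02,0,0,-0.06,0],[0.2,0,-0.02,0,0,-0.08,0],[0.2,0,-0.02,0,0,-0.08,0],[0.2,0,-0.02,0,0,-0.08,0]]}}

```text
time: 20.9
position: [0.5887, 0.1597, 0.1792]
tool_rot: [0.704, -0.063, 0.063, -0.704]
ft_force: [4.9, -3.6, -4.6]
grip_width: 0.0427
```

```bash
cat > st.py <<'E'
from h import *
for i in range(2):
    o=robot.get_obs();T=pose(o);print(o['time'],T[:3,3],np.arctan2(T[1,0],T[0,0]),o['ft_force'],o['moment'],o['joint_torque'][5],o['q'][5],o['grip_width']); im=robot.camera('wrist')
import sys
cv2.imwrite(f'pics/w{sys.argv[1]}.png',im[:,:,::-1])
E
python3 st.py 11
```

```text
20.9 [0.58870148 0.15967351 0.17924624] -0.17861102255561018 [ 4.86338975 -3.62437015 -4.6033093 ] [-0.58483857 -0.85595427 -1.49237314] -1.4929535239934921 0.26096091506242575 0.04274066620537648
20.95 [0.58867511 0.15967162 0.17922619] -0.17860838099505552 [ 3.61335916 -3.21375398 -5.04013142] [-0.61670698 -0.82027149 -1.52085569] -1.494329385459423 0.2609816682180609 0.04275616364311674
```

View pics/w11.png

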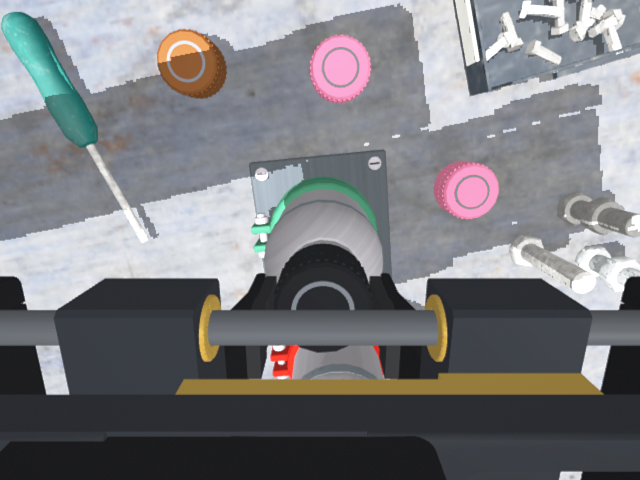

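Emit:
{"name": "carry_out", "arguments": {"moves": [[0.2,0,0.04,0,0,0.1,0],[0.2,0,0.04,0,0,0.2,0],[0.2,0,0.04,0,0,0.22,0],[0.2,0,0.04,0,0,0.27,0],[0.2,0,0.03,0,0,0.32,0],[0.2,0,0.02,0,0,0.36,0],[0.2,0,0.02,0,0,0.36,0],[0.2,0,0.02,0,0,0.36,0]]}}

```text
time: 21.8
position: [0.5884, 0.1604, 0.1797]
tool_rot: [0.682, -0.186, 0.187, -0.682]
ft_force: [2.0, -0.5, 0.5]
grip_width: 0.0429
```

```bash
python3 st.py 12
```

```text
21.8 [0.58835593 0.1603794  0.17968681] -0.5342822735496777 [ 2.03869304 -0.46966536  0.54027281] [-0.10723437 -0.41019396  0.02993062] 0.008391593873966485 0.6176821369932017 0.04293390727000811
21.85 [0.58832878 0.16034266 0.17965765] -0.5350937111153546 [ 1.61309548 -0.96311199  1.43991976] [-0.11026423 -0.47008899  0.02019555] -5.3884491535427514e-05 0.6183691966098614 0.042861439202297444
```

Emit:
{"name": "carry_out", "arguments": {"moves": [[0.2,0,-0.02,0,0,0.06,0],[0.2,0,-0.04,0,0,0.12,0],[0.2,0,-0.06,0,0,0.18,0],[0.2,0,-0.08,0,0,0.24,0],[0.2,0,-0.1,0,0,0.3,0],[0.2,0,-0.1,0,0,0.3,0],[0.2,0,-0.1,0,0,0.3,0]]}}

```text
time: 22.6
position: [0.5878, 0.16, 0.1802]
tool_rot: [0.647, -0.287, 0.287, -0.646]
ft_force: [0.7, -2.5, -0.0]
grip_width: 0.043
```

```bash
python3 st.py 13
```

```text
22.6 [0.58779247 0.16000786 0.18017561] -0.8359253955229754 [ 0.68831467 -2.46477197 -0.04569911] [-0.34110138 -0.1717418   0.00404842] 0.00848242489155382 0.9188882146033202 0.0429631055043606
22.65 [0.58778256 0.16002013 0.18014821] -0.8362591362884935 [ 0.86647461 -2.28344439 -0.22595388] [-0.33628873 -0.13977648  0.00933002] -0.005788801208836958 0.9192158075819177 0.042667519347732046
```

Emit:
{"name": "carry_out", "arguments": {"moves": [[0.2,0,-0.03,0,0,0.08,0],[0.2,0,-0.06,0,0,0.16,0],[0.2,0,-0.09,0,0,0.24,0],[0.2,0,-0.12,0,0,0.32,0],[0.2,0,-0.15,0,0,0.4,0],[0.2,0,-0.18,0,0,0.48,0],[0.2,0,-0.2,0,0,0.56,0],[0.2,0,-0.2,0,0,0.64,0],[0.2,0,-0.2,0,0,0.72,0],[0.2,0,-0.2,0,0,0.8,0],[0.2,0,-0.2,0,0,0.8,0],[0.2,0,-0.2,0,0,0.8,0]]}}

```text
time: 23.9
position: [0.5878, 0.1605, 0.182]
tool_rot: [-0.484, 0.516, -0.516, 0.483]
ft_force: [0.7, 0.3, -1.2]
grip_width: 0.0426
```

```bash
python3 st.py 14
```

```text
23.9 [0.58776313 0.16053556 0.18200666] -1.6358578708557854 [ 0.72137315  0.26083651 -1.19598504] [ 0.06696337 -0.09129868 -0.01574699] 0.0182248157216236 1.7186182404204335 0.04264595148095028
23.95 [0.58778749 0.16049453 0.18201337] -1.6361907346886473 [ 0.71302743  0.35260572 -0.82777668] [ 0.13740375 -0.05971086 -0.03256525] -0.0002855491766240448 1.7189692675319561 0.0426759791927236
```

View pics/w14.png

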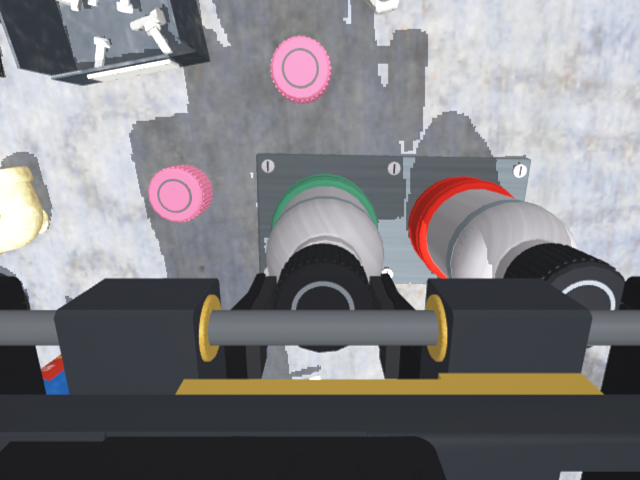

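Emit:
{"name": "carry_out", "arguments": {"moves": [[0.2,0,-0.2,0,0,0,0],[0.2,0,-0.4,0,0,0,0],[0.2,0,-0.6,0,0,0,0],[0.2,0,-0.6,0,0,0,0]]}}

```text
time: 24.4
position: [0.5884, 0.1602, 0.1887]
tool_rot: [0.483, -0.516, 0.517, -0.483]
ft_force: [-1.3, 0.9, -0.3]
grip_width: 0.0429
```

```bash
python3 st.py 15
```

```text
24.4 [0.58838486 0.16016934 0.18869761] -1.6378345588052192 [-1.31529414  0.94057461 -0.3404973 ] [ 0.05228978  0.07135585 -0.0356378 ] -0.0014323795039672405 1.7206236600299734 0.04294707222251484
24.45 [0.58832537 0.16017604 0.18854931] -1.6378772465082316 [ 0.44255895  0.0970121  -0.43688431] [ 0.05614769 -0.00894819  0.02402364] -0.0010140323865925893 1.720681984572777 0.0430099422428571
```

No resistance; lift on.

Emit:
{"name": "carry_out", "arguments": {"moves": [[0.2,0,-0.6,0,0,0,0],[0.2,0,-1.4,0,0,0,0],[0.2,0,-2.4,0,0,0,0],[0.2,0,-3.8,0,0,0,0],[0.2,0,-5.5,0,0,0,0],[0.2,0,-7.2,0,0,0,0],[0.2,0,-8.5,0,0,0,0],[0.2,0,-9.2,0,0,0,0],[0.2,0,-9.4,0,0,0,0],[0.2,0,-9.4,0,0,0,0],[0.2,0,-9.4,0,0,0,0],[0.2,0,-9.4,0,0,0,0],[0.2,0,-9.4,0,0,0,0],[0.2,0,-9.4,0,0,0,0]]}}

```text
time: 25.9
position: [0.5882, 0.1602, 0.2818]
tool_rot: [-0.483, 0.517, -0.516, 0.483]
ft_force: [-0.1, 1.1, -0.5]
grip_width: 0.0429
```

```bash
python3 look.py 16
```

```text
[[-6.720e-02 -8.000e-04  9.977e-01  5.882e-01]
 [-9.977e-01 -1.000e-04 -6.720e-02  1.602e-01]
 [ 1.000e-04 -1.000e+00 -8.000e-04  2.818e-01]
 [ 0.000e+00  0.000e+00  0.000e+00  1.000e+00]] 0.04289910374070312 [0.08 0.47 1.43 0.   1.24 1.72] 25.9
[0.58829479 0.16020778 0.28210739]
top 216 203
scene 240 232
```

View pics/scene16.png

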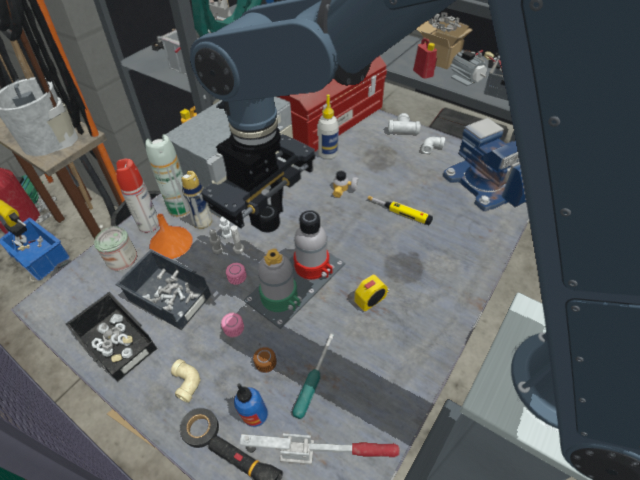

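View pics/wrist16.png

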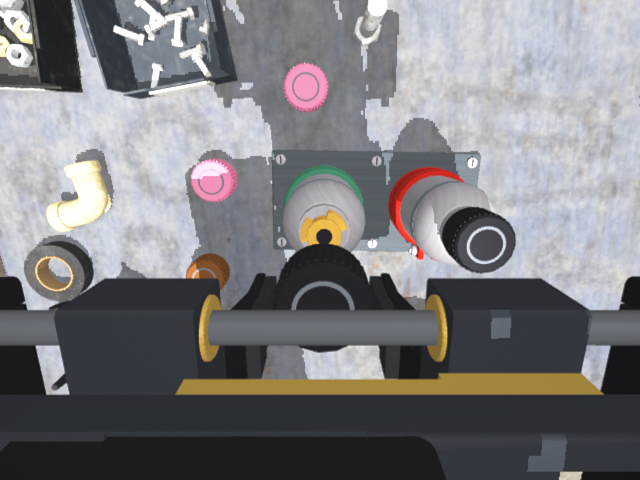

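View pics/top16.png

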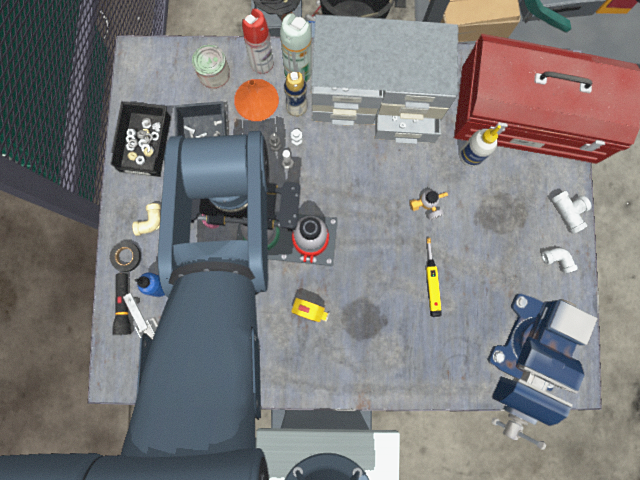

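```bash
python3 -c "
from rig import robot
print(robot.hand_in()); print(robot.get_obs()['time'])"
```

```text
the job is handed in; nothing more can be done
None
the job is handed in; nothing more can be done
```

I did the leak check first, then took the cap off the canister in the green cup. The arm is still holding the cap above the neck. The job was handed in at about 26 s of the 72 s allowed.

- **Leak check:** I held the sniffer's brass tip about 4 to 5 mm from the cap's lower rim, within about 2 mm of its height. It stayed steady there for about 3 s. The sniffer was then laid back flat within about 1 mm of its old place.
- **Thread direction:** Turning the cap counter-clockwise (seen from above) gave a resisting torque that rose with angle, to 1.5 N m at 0.22 rad, so that is the tightening way. Clockwise, it showed almost no torque when checked, over 1.24 rad from its starting position. The canister in the green cup therefore has a left-hand thread.
- **Last checks:** The final pictures show the brass neck bare and the cap in the gripper, about 9 cm above the neck. That height comes from the arm position rather than the pictures. The canister in the red cup is still capped, and the other things in view had not moved. In the last pictures the arm hides part of the bench in each view.

No check failed. Camera and arm measurements disagreed by 1 to 2 mm at times, for example 171 mm for the cap top against the stated 169.5 mm, which is within the camera calibration.

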